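# Bring the syringe pump's pusher up to the plunger and engage the drive

### The job

A syringe is clamped in the syringe pump. Slide the pusher block along its rods until you feel it just meet the plunger's thumb rest, with no gap left and without pushing the plunger in, then turn the drive knob on the sloping panel clockwise from the white mark until it clicks over to the green mark. Do not knock over or shift the bottles and the flask beside the pump.

Things in the scene. Friction and masses are not known exactly. Their poses are not given: they have to be found in the camera images.
- pump: Bench syringe pump, white with blue band, fixed. Origin: centre of its underside; x away from the operator, y left, z up. Housing x -120 to 100, y -150 to 150 mm, deck 86 mm high; the front 80 mm is a panel rising away from the operator at 35 deg. Syringe, plunger and pusher lie along y at x = 30, axis 145 mm high: barrel clamp at y = -60 (184 high), left end bracket at y = 143 (128 high).
- pusher_grip (a point): Black pusher block on two rods, yellow square on top: 44 mm along pump x, 34 mm along pump y (the way it slides), 90 mm high, top 181 mm above the bench. This point is on its vertical centre line, 20 mm below its top: good TCP point for a grasp from above, fingers on the two faces that look along pump x. Axes as the pump's.
- pusher (a joint): Slide of the pusher block (m): 0 = home by the left end bracket, grows along the pump's -y, to the right towards the syringe, up to 0.092; starts at 0 to 0.012. Drag about 2 N plus 8 N per m/s; it stays where it is left. With the drive engaged a half nut grips it from below and moving it takes about 10 N.
- pusher_face (a point): Point where the pusher meets the plunger: on the pusher's right face, on the syringe axis, 17 mm to the right of the block's centre line and 145 mm above the bench.
- thumb_rest (a point): Centre of the outer (left) face of the plunger's thumb rest, a white disc 32 mm across on the syringe axis. It starts 30 to 75 mm out of the barrel, 13 to 70 mm short of the pusher's face. The plunger is stiff: it stays put up to a push of 14 N, beyond that it slides in (30 N per m/s more) and does not come back.
- drive_grip (a point): Blue fluted drive knob, 44 mm across, 27 mm high, square to the 35 deg panel, at pump x -80, y -80 mm. This point: on its axis, 22 mm off the panel, good TCP point for a grasp square to the panel (tool tilted 35 deg). Frame: z outwards along the axis, (-0.574, 0, 0.819) in the pump's frame; x up the slope when the joint is 0; it turns with the knob. The panel is free round it.
- drive (a joint): Turn of the drive knob (rad): 0 = free, white pointer line at the white mark, where it starts; grows clockwise as seen from outside by the operator; 1.05 (60 deg) = engaged, pointer at the green mark, end stop. Spring detent: resists with about 0.15 N m; past 0.53 it snaps over by itself to 1.05 and stays; let go sooner it springs back to 0.
- amber_bottle: Bystander: amber bottle with blue cap, 86 mm across, 190 mm high, standing right of the pump. Origin: centre of its underside.
- white_bottle: Bystander: white bottle with black cap, 60 mm across, 150 mm high, standing off the pump's right front corner. Origin: centre of its underside.
- flask: Bystander: glass volumetric flask with white stopper, 82 mm across, 213 mm high, standing left of the pump. Origin: centre of its underside.

How it is judged:
On the way, in this order (a step that is already met when the one before it is completed fails the run):
1. the pusher is brought up against the thumb rest (gap under 1.5 mm, plunger moved less than 3 mm) while the drive is still free (distance between pusher_face and thumb_rest below 0.0015 m and distance of thumb_rest from where it was at the start of the episode below 0.003 m and value of joint drive below 0.4 rad), for 0.2 s.
2. the drive knob is turned clockwise past its click to the green mark (value of joint drive above 0.9 rad), for 0.2 s.
At the end, for the whole second after the job is handed in: The pusher's face rests against the plunger's thumb rest (gap under 1.5 mm), the plunger is within 3 mm of where it began, the drive knob stands at the green mark (over 0.9 of 1.05 rad), and the two bottles and the flask are within 20 mm of where they stood (distance between pusher_face and thumb_rest below 0.0015 m and distance of thumb_rest from where it was at the start of the episode below 0.003 m and value of joint drive above 0.9 rad and distance of each of amber_bottle, white_bottle, flask from where it was at the start of the episode below 0.02 m); the robot touches nothing.
It fails at once if the plunger is pushed in by more than 3 mm (distance of thumb_rest from where it was at the start of the episode above 0.003 m).
It fails at once if a bottle or the flask is knocked over or pushed away by more than 20 mm (distance of any of amber_bottle, white_bottle, flask from where it was at the start of the episode above 0.02 m or angle between any of amber_bottle, white_bottle, flask's own z axis and vertical above 0.5 rad).
It also fails if it takes over 43 s, if anything falls off the work surface, if the arm or the gripper's body presses on something with over 40 N, if the wrist force passes 120 N, or if a joint passes its speed limit or range.

### The arm

A 6-joint arm with a two-finger parallel gripper is mounted at the origin on the work surface. World frame = base frame: x ahead of the robot, y to its left, z up, the work surface at z = 0. Lengths are in m, angles in rad, forces in N, time in s.
With the tool pointing down it reaches from about 0.35 to 0.775 m from the base axis. Payload 7.3 kg.
Tool frame: the origin (TCP) lies between the finger pads, 19 mm behind the fingertips; this is the grasp point; z points along the fingers, y is the line along which they close (so a half turn about z gives the same grasp; the last joint's range is limited). The gripper opens to 92 mm and grips with 3 to 60 N. Pads are 19 mm wide; open, the fingers measure 130 mm over their backs; the gripper's body (75 mm by 190 mm) begins 47 mm behind the grasp point.
Start: joints at [1.148, 0.342, 1.524, -0, 1.275, -0.146], TCP at [0.143, 0.505, 0.246] pointing down, gripper open.
Joint ranges: [-2.53, 2.53], [-0.77, 2.02], [0.04, 2.7], [-1, 4.14], [0.28, 2.66], [-3.11, 3.11]. Speed limits (rad/s): [2.57, 2.57, 3.14, 3.14, 3.14, 3.14].

### API

Orientations are given as [roll, pitch, yaw] about the fixed x, y, z axes, in that order (R = Rz(yaw) Ry(pitch) Rx(roll)).
In Python, from cell import * gives the robot as it stands.
- The arm moves only by the tool arm_command, never from a script. Its arguments are lists of equal length, an entry for each row: "fingers": the gripper command: -1 is fully open, 1 is shut, values between are in proportion; "travel": the shift along the tool's x, y, z in m, a list of three; "dr": the turn, a rotation vector about the tool's x, y, z in degrees, a list of three. In form: {"fingers": [fingers, ...], "travel": [[x, y, z], ...], "dr": [[wx, wy, wz], ...]}. A call has 1 to 8 rows; each row is the pose to reach, as a shift and turn from the pose commanded when the call began, along the tool's axes at that moment; what a row does not reach only later rows make up. A row lasts 1/12 s, in which the tool goes at most 41.7 mm and 7.16 degrees, less where a joint would pass 70% of its speed; a pose out of reach is approached as far as the arm can. A call with a gripper value outside its range is refused whole. The fingers move at their own pace and stop on an object; "squeeze" is the grip in N (left out, the last holds). Time passes only in rows, so rows that repeat a pose let the fingers close. It gives the time, the measured TCP pose, the force, the opening and the grip force at its end, in the units of the state.
- observe(): the state, without advancing time (a new reading comes with each control period).
- read_camera(name): name is "scene" or "top"; returns a dict with "color" (420x560x3 uint8, blue, green, red), "z_map" (420x560 float32, m along the optical axis (not along the pixel's ray), 0 where there is no reading), "fx", "fy", "cx", "cy" (pixels), "R" (3x3) and "t" (3): a world point X has camera coordinates R X + t. Camera axes: x right, y down, z forward; pixel columns grow to the right and rows downward; lengths in m; the calibration is good to about 2 mm. A picture is of the moment at which its call begins.
- hand_in(): hands the job in; it is judged then, once.
The state is a dict: "time": time; "qpos": joint angles; "qvel": joint speeds; "joint_efforts": joint torques, N m; "tool_pos": TCP position; "tool_rot": TCP orientation; "contact_force": force on the tool from outside, world axes, zero at the start; "torque": the same for the moment, N m; "opening": finger opening in m; "grip_force": force on a finger pad.
Only numpy, scipy, OpenCV 4.12 (cv2) and the standard library are available. Lean on these libraries where they do the work, as an engineer would, in place of code of your own. Each camera call takes 0.05 s, during which the arm holds its last target. There are 200 camera calls.

## Working session

There is one attempt and no reset: what is moved stays moved. The work goes in short steps, Python scripts to look and compute and a tool call to move; the robot and the scene stay as the last step left them, time stands still between calls to the robot, and variables do not carry over. Pictures are saved under pics/ and viewed, at most 10 in all, crops included, and the job is handed in when it is done.

Besides the shell and the picture viewer there is one more tool, called after "Call:" by a JSON object that holds its "op" and its "data". arm_command: Moves the arm, as the interface text tells. Its arguments: {"type":"object","properties":{"fingers":{"type":"array","items":{"type":"number"}},"travel":{"type":"array","items":{"type":"array","items":{"type":"number"}}},"dr":{"type":"array","items":{"type":"array","items":{"type":"number"}}},"squeeze":{"type":"number"}},"required":["fingers","travel","dr"]}

```bash
mkdir -p pics; cat > h.py <<'E'
from cell import *
import numpy as np, cv2
def pts(c):
    z=c["z_map"]; v,u=np.indices(z.shape)
    P=np.stack([(u-c["cx"])/c["fx"]*z,(v-c["cy"])/c["fy"]*z,z],-1)
    return (P-c["t"])@c["R"]
E
python3 - <<'E'
from h import *
for n in("scene","top"):
    c=read_camera(n); cv2.imwrite(f"pics/{n}0.png",c["color"]); np.savez(f"{n}0.npz",**c); print(n,-np.array(c["R"]).T@c["t"],c["fx"])
s=observe();print(s)
E
```

```text
scene [1.04632612 0.59481875 0.65760302] 405.880219654001
top [0.46017688 0.03682658 1.30542183] 442.4629162387375
{'time': 0.1, 'qpos': array([ 1.14801015e+00,  3.42637725e-01,  1.52488514e+00,  1.95088653e-05,
        1.27542895e+00, -1.45992862e-01]), 'qvel': array([ 0.0013208 , -0.00184496, -0.0012502 , -0.00143581,  0.0001773 ,
       -0.00069022]), 'joint_efforts': array([ 8.45074501e-04, -4.32004845e+01, -2.44696194e+01,  7.18699931e-02,
        5.25336410e-02, -4.35420327e-05]), 'tool_pos': array([0.14330094, 0.5047217 , 0.24493509]), 'tool_rot': array([-3.14025066e+00, -2.16181838e-04,  2.86479350e+00]), 'contact_force': array([ 0.64112061, -0.42811089, -0.66050715]), 'torque': array([ 0.00057742, -0.01539722, -0.0221287 ]), 'grip_force': 0.0, 'opening': 0.09182225016528064}
```

View pics/scene0.png

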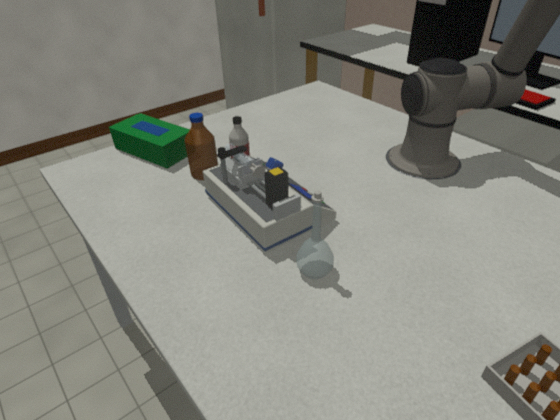

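View pics/top0.png

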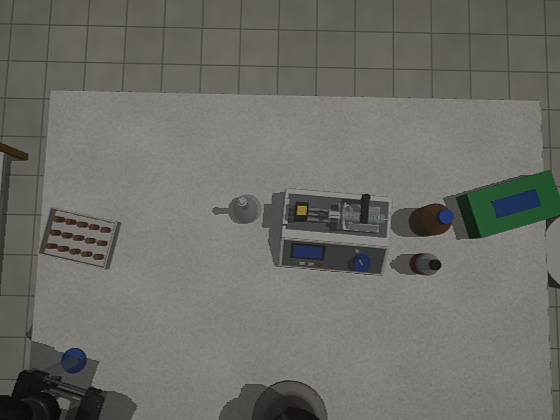

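```bash
cat >> h.py <<'E'
def ray(c,u,v,z):
    R=np.array(c["R"]);o=-R.T@c["t"];d=R.T@np.array([(u-c["cx"])/c["fx"],(v-c["cy"])/c["fy"],1]);return o+d*(z-o[2])/d[2]
def blob(c,lo,hi,box):
    h=cv2.cvtColor(c["color"],cv2.COLOR_BGR2HSV);m=cv2.inRange(h,lo,hi);k=np.zeros_like(m);a,b,e,f=box;k[b:f,a:e]=m[b:f,a:e]
    return k
E
python3 - <<'E'
from h import *
c=dict(np.load("top0.npz")); P=pts(c)
k=blob(c,(20,120,100),(35,255,255),(270,180,400,280)); v,u=np.nonzero(k); print("yellow",len(u),u.mean(),v.mean(),ray(c,u.mean(),v.mean(),.181),np.median(P[k>0],0))
k=blob(c,(100,120,60),(130,255,255),(340,245,380,280)); v,u=np.nonzero(k); print("knob",len(u),u.min(),u.max(),v.min(),v.max(),np.median(P[k>0],0))
# footprint: points between z .01 and .2 
reg=np.zeros(P.shape[:2],bool);reg[180:285,265:402]=1
m=reg&(P[...,2]>.015)&(P[...,2]<.25)
m8=m.astype(np.uint8);n,l,s,_=cv2.connectedComponentsWithStats(m8);i=1+s[1:,4].argmax();q=P[l==i]
r=cv2.minAreaRect(q[:,:2].astype(np.float32));print("rect",r)
dk=reg&(abs(P[...,2]-.086)<.006);print("deck",cv2.minAreaRect(P[dk][:,:2].astype(np.float32)))
# left edge of housing at each v; top row edges
im=cv2.resize(c["color"][180:285,265:402],None,fx=5.8,fy=5.6,interpolation=cv2.INTER_CUBIC);cv2.imwrite("pics/topcrop.png",cv2.convertScaleAbs(im,alpha=1.4))
E
```

```text
yellow 81 301.44444444444446 210.0 [ 0.57778485 -0.01593051  0.181     ] [ 0.57777101 -0.01488707  0.18210755]
knob 201 354 370 254 270 [ 0.4455895  -0.190942    0.08007168]
rect ((0.5309743881225586, -0.11669549345970154), (0.3016693592071533, 0.2200777381658554), 86.16886901855469)
deck ((0.5415458083152771, -0.11742527782917023), (0.29961103200912476, 0.19809965789318085), 86.08460235595703)
```

View pics/topcrop.png

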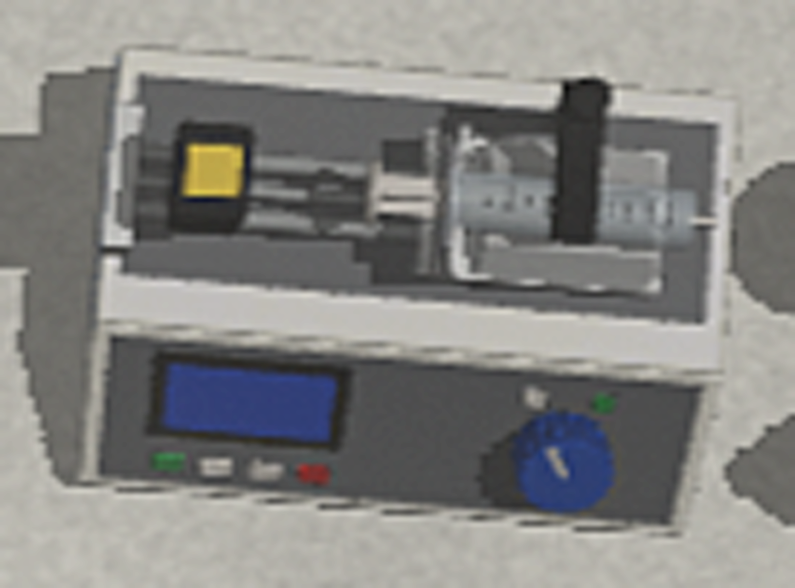

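```bash
cat >> h.py <<'E'
from scipy.spatial.transform import Rotation as Ro
yaw=np.radians(-3.83); O=np.array([.541,-.1174,0]); Rp=Ro.from_euler("z",yaw)
def W(p): return O+Rp.apply(p)
def L(p): return Rp.inv().apply(np.asarray(p)-O)
def plan(p,R,s=None):
    s=s or observe(); T=Ro.from_euler("xyz",s["tool_rot"])
    return np.round(T.inv().apply(np.asarray(p)-s["tool_pos"]),4),np.round((T.inv()*R).as_rotvec(degrees=True),2)
DOWN=Ro.from_matrix(np.array([[0,1,0],[1,0,0],[0,0,-1.]]).T) # placeholder, tool x=+y? columns below
DOWN=Rp*Ro.from_matrix(np.column_stack([[0,1,0],[1,0,0],[0,0,-1]]))
KZ=np.array([.5736,0,-.8192]);KY=np.array([.8192,0,.5736])
def knob(a): # tool turned a deg about its z from slope
    return Rp*Ro.from_matrix(np.column_stack([np.cross(KY,KZ),KY,KZ]))*Ro.from_euler("z",a,degrees=True)
E
python3 - <<'E'
from h import *
c=dict(np.load("top0.npz")); P=pts(c);Q=L(P.reshape(-1,3)).reshape(P.shape)
print("yellow L",L([.5778,-.0159,.181]))
# profile along syringe axis
for u in range(298,352,2):
    col=(abs(Q[:,u,0]-.03)<.02)&(Q[:,u,2]>.1)
    if col.any():
        q=Q[col][:,u] if 0 else Q[col,u]; print(u,np.round(q[q[:,2].argmax()]*1e3).astype(int), len(q))
h=(P[...,2]>.12)
for n,b in(("white",(405,250,445,280)),("amber",(408,195,460,240)),("flask",(225,190,265,228))):
    r=np.zeros_like(h);r[b[1]:b[3],b[0]:b[2]]=1;q=Q[r&h];print(n,len(q),np.median(q,0),q.min(0),q.max(0))
k=blob(c,(100,120,60),(130,255,255),(340,245,380,280)); q=Q[k>0]; d=q@[-.5736,0,.8192]; t=q[abs(d-np.percentile(d,80))<.003];print("knobtop",t.mean(0),t.min(0),t.max(0),W([-.0955,-.08,.0801]))
g=W([.03,.1037,.33]);print(g,plan(g,DOWN),plan(W([.03,.1037,.161]),DOWN))
E
```

```text
yellow L [0.02993798 0.10373142 0.181     ]
298 [ 39 113 186] 15
300 [ 22 107 185] 15
302 [ 48 104 185] 16
304 [ 17  96 184] 15
306 [ 38  93 187] 16
308 [ 47  88 182] 16
310 [ 18  76 108] 10
312 [ 16  70 111] 9
314 [ 43  67 111] 9
316 [ 30  61 109] 10
318 [ 17  54 113] 10
320 [ 42  51 113] 10
322 [ 18  43 110] 10
324 [ 19  38 109] 10
326 [ 13  32 111] 9
328 [ 16  31 149] 13
330 [ 31  28 161] 14
332 [ 29  22 157] 12
334 [ 30  17 151] 11
336 [ 30  12 154] 13
338 [ 31   6 152] 13
340 [ 29   1 155] 15
342 [ 10  -4 162] 15
344 [ 29  -9 160] 15
346 [ 29 -14 160] 14
348 [ 24 -19 161] 14
350 [ 36 -24 159] 15
white 118 [-0.0784096  -0.25307019  0.14851955] [-0.09094438 -0.27101808  0.12106343] [-0.06566199  0.14848344  1.30542183]
amber 730 [ 0.04061906 -0.25177388  0.14147585] [-0.09094438 -0.30093457  0.12000791] [0.08551519 0.14848344 1.30542183]
flask 97 [0.03353719 0.25184155 0.20010492] [-0.09094438  0.14848344  0.1216151 ] [0.04791087 0.26577375 1.30542183]
knobtop [-0.09513418 -0.07999926  0.08092788] [-0.11093144 -0.10020342  0.06773395] [-0.07670792 -0.05866438  0.09432595] [ 0.44036958 -0.19084228  0.0801    ]
[ 0.57785978 -0.01593549  0.33      ] (array([-0.5603, -0.3822, -0.0847]), array([-7.000e-02,  4.000e-02,  7.797e+01])) (array([-0.5603, -0.382 ,  0.0843]), array([-7.000e-02,  4.000e-02,  7.797e+01]))
```

Call:
{"op": "arm_command", "data": {"fingers": [-1,-1,-1,-1,-1,-1,-1,-1], "travel": [[0,0,-0.04],[-0.02,-0.014,-0.07],[-0.05,-0.034,-0.085],[-0.083,-0.057,-0.085],[-0.116,-0.079,-0.085],[-0.149,-0.102,-0.085],[-0.182,-0.124,-0.085],[-0.215,-0.147,-0.085]], "dr": [[0,0,5],[0,0,10],[0,0,15],[0,0,20],[0,0,25],[0,0,30],[0,0,35],[0,0,40]]}}

```text
time: 0.77
tool_pos: [0.3107, 0.3032, 0.3304]
tool_rot: [-3.141, -0.0, 2.163]
contact_force: [1.1, 1.0, -0.9]
opening: 0.0915
grip_force: 0.0
```

```bash
python3 -c "
from h import *
s=observe();print(s['time'],s['tool_pos'],s['tool_rot'],plan(W([.03,.1037,.33]),DOWN))"
```

```text
0.7667 [0.31070173 0.30322501 0.33038994] [-3.14146800e+00 -4.20458008e-05  2.16284274e+00] (array([-4.139e-01,  4.360e-02,  4.000e-04]), array([-1.000e-02,  0.000e+00,  3.775e+01]))
```

Call:
{"op": "arm_command", "data": {"fingers": [-1,-1,-1,-1,-1,-1,-1,-1], "travel": [[-0.414,0.0436,0],[-0.414,0.0436,0],[-0.414,0.0436,0],[-0.414,0.0436,0],[-0.414,0.0436,0],[-0.414,0.0436,0],[-0.414,0.0436,0],[-0.414,0.0436,0]], "dr": [[0,0,37.75],[0,0,37.75],[0,0,37.75],[0,0,37.75],[0,0,37.75],[0,0,37.75],[0,0,37.75],[0,0,37.75]]}}

```text
time: 1.43
tool_pos: [0.5258, 0.0481, 0.3302]
tool_rot: [-3.141, -0.0, 1.507]
contact_force: [-0.1, 1.2, 0.8]
opening: 0.0918
grip_force: 0.0
```

```bash
python3 -c "
from h import *
s=observe();print(s['time'],s['tool_pos'],s['tool_rot'],plan(W([.03,.1037,.33]),DOWN),plan(W([.03,.1037,.161]),DOWN))"
```

```text
1.4333 [0.52584085 0.04813661 0.33018481] [-3.14096091e+00 -2.14066852e-04  1.50727536e+00] (array([-0.0606,  0.056 ,  0.0001]), array([-0.04, -0.01,  0.19])) (array([-0.0607,  0.0561,  0.1691]), array([-0.04, -0.01,  0.19]))
```

Call:
{"op": "arm_command", "data": {"fingers": [-1,-1,-1,-1,-1,-1,-1,-1], "travel": [[-0.03,0.028,0],[-0.0606,0.056,0],[-0.0606,0.056,0.01],[-0.0606,0.056,0.04],[-0.0606,0.056,0.08],[-0.0606,0.056,0.12],[-0.0606,0.056,0.15],[-0.0606,0.056,0.15]], "dr": [[0,0,0.2],[0,0,0.2],[0,0,0.2],[0,0,0.2],[0,0,0.2],[0,0,0.2],[0,0,0.2],[0,0,0.2]]}}

```text
time: 2.1
tool_pos: [0.573, -0.0132, 0.1736]
tool_rot: [-3.128, -0.001, 1.504]
contact_force: [-1.4, 0.1, -0.4]
opening: 0.0921
grip_force: 0.0
```

```bash
python3 -c "
from h import *
c=read_camera('scene');cv2.imwrite('pics/s1.png',cv2.resize(c['color'][110:290,180:380],None,fx=3,fy=3))
s=observe();print(s['time'],s['tool_pos'],s['tool_rot'],L(s['tool_pos']),plan(W([.03,.1037,.161]),DOWN))"
```

```text
2.15 [ 0.57500909 -0.01344282  0.17748017] [-3.13382970e+00 -8.22744851e-04  1.50428557e+00] [0.02698918 0.10599669 0.17748017] (array([-0.0023,  0.0031,  0.0165]), array([-0.44, -0.05,  0.02]))
```

View pics/s1.png

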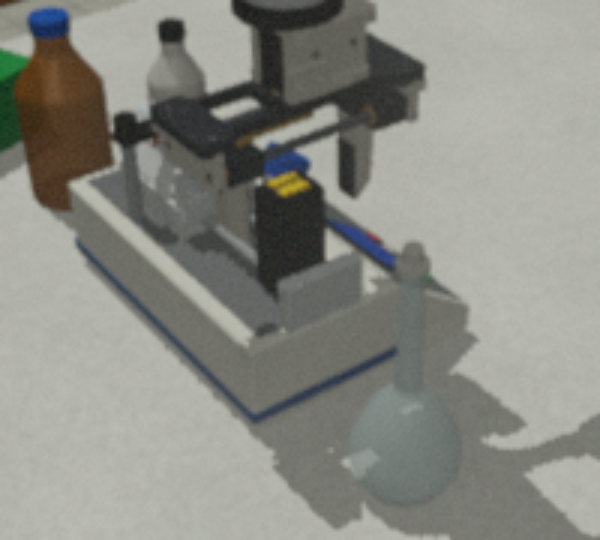

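The picture shows the fingers straddling the black block (yellow top near (290,183)), one on each side along pump x. Centre, lower and close lightly.

Call:
{"op": "arm_command", "data": {"fingers": [-1,-1,-1,-1], "travel": [[-0.001,0.001,0.01],[-0.001,0.001,0.018],[-0.001,0.001,0.018],[-0.001,0.001,0.018]], "dr": [[0,0,0],[0,0,0],[0,0,0],[0,0,0]]}}

```text
time: 2.48
tool_pos: [0.5784, -0.015, 0.1633]
tool_rot: [3.14, 0.0, 1.504]
contact_force: [-0.2, 0.3, -0.1]
opening: 0.0919
grip_force: 0.0
```

```bash
python3 -c "
from h import *
s=observe();print(s['time'],s['tool_pos'],s['contact_force'],L(s['tool_pos']),plan(W([.03,.1037,.161]),DOWN))"
```

```text
2.4833 [ 0.57842716 -0.0149831   0.16334381] [-0.21556591  0.34444944 -0.09462203] [0.0305025  0.10468816 0.16334381] (array([-0.001 , -0.0005,  0.0023]), array([0.08, 0.  , 0.02]))
```

Call:
{"op": "arm_command", "data": {"fingers": [0.2,0.2,0.2,0.2,0.2,0.2,0.2,0.2], "travel": [[0,0,0],[0,0,0],[0,0,0],[0,0,0],[0,0,0],[0,0,0],[0,0,0],[0,0,0]], "dr": [[0,0,0],[0,0,0],[0,0,0],[0,0,0],[0,0,0],[0,0,0],[0,0,0],[0,0,0]], "squeeze": 15}}

```text
time: 3.15
tool_pos: [0.5773, -0.0149, 0.1625]
tool_rot: [-3.14, -0.0, 1.504]
contact_force: [-0.1, -0.7, 5.0]
opening: 0.0441
grip_force: 15.0
```

Call:
{"op": "arm_command", "data": {"fingers": [0.2,0.2,0.2,0.2,0.2,0.2,0.2,0.2], "travel": [[-0.006,0,0],[-0.012,0,0],[-0.018,0,0],[-0.024,0,0],[-0.03,0,0],[-0.036,0,0],[-0.042,0,0],[-0.042,0,0]], "dr": [[0,0,0],[0,0,0],[0,0,0],[0,0,0],[0,0,0],[0,0,0],[0,0,0],[0,0,0]]}}

```text
time: 3.82
tool_pos: [0.5744, -0.0583, 0.1625]
tool_rot: [-3.14, 0.001, 1.504]
contact_force: [-6.0, -1.4, 3.2]
opening: 0.0443
grip_force: 15.0
```

```bash
python3 - <<'E'
from h import *
s=observe();print(s['time'],s['tool_pos'],Rp.inv().apply(s['contact_force']),L(s['tool_pos']))
c=read_camera('scene');np.savez('s2.npz',**c);cv2.imwrite('pics/s2.png',cv2.resize(c['color'][140:220,215:305],None,fx=7,fy=7,interpolation=cv2.INTER_CUBIC))
E
```

```text
3.8167 [ 0.57442383 -0.05831182  0.1624694 ] [-5.91497658 -1.80103458  3.24229228] [0.02940231 0.06118881 0.1624694 ]
```

View pics/s2.png

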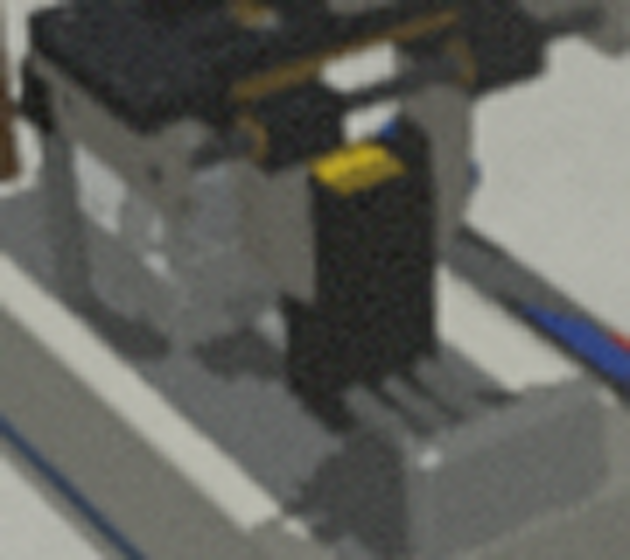

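Call:
{"op": "arm_command", "data": {"fingers": [0.2,0.2,0.2,0.2,0.2], "travel": [[-0.0015,0,0],[-0.003,0,0],[-0.0045,0,0],[-0.006,0,0],[-0.0075,0,0]], "dr": [[0,0,0],[0,0,0],[0,0,0],[0,0,0],[0,0,0]], "squeeze": 10}}

```text
time: 4.28
tool_pos: [0.574, -0.0644, 0.1625]
tool_rot: [-3.14, -0.001, 1.504]
contact_force: [-5.0, 1.4, 3.7]
opening: 0.0438
grip_force: 10.0
```

Call:
{"op": "arm_command", "data": {"fingers": [0.2,0.2,0.2], "travel": [[-0.0005,0,0],[-0.001,0,0],[-0.0015,0,0]], "dr": [[0,0,0],[0,0,0],[0,0,0]]}}

```text
time: 4.53
tool_pos: [0.5739, -0.0659, 0.1625]
tool_rot: [-3.14, -0.001, 1.504]
contact_force: [-4.4, 2.8, 2.7]
opening: 0.0439
grip_force: 10.0
```

Call:
{"op": "arm_command", "data": {"fingers": [0.2,0.2,0.2], "travel": [[-0.0005,0,0],[-0.001,0,0],[-0.0015,0,0]], "dr": [[0,0,0],[0,0,0],[0,0,0]]}}

```text
time: 4.78
tool_pos: [0.5738, -0.0674, 0.1624]
tool_rot: [-3.14, -0.001, 1.504]
contact_force: [-5.0, 1.8, 3.2]
opening: 0.0441
grip_force: 10.0
```

Call:
{"op": "arm_command", "data": {"fingers": [0.2,0.2,0.2], "travel": [[-0.0005,0,0],[-0.001,0,0],[-0.0015,0,0]], "dr": [[0,0,0],[0,0,0],[0,0,0]]}}

```text
time: 5.03
tool_pos: [0.5737, -0.0689, 0.1625]
tool_rot: [-3.14, -0.001, 1.504]
contact_force: [-4.8, 1.7, 3.0]
opening: 0.0439
grip_force: 10.0
```

Call:
{"op": "arm_command", "data": {"fingers": [0.2,0.2,0.2], "travel": [[-0.0005,0,0],[-0.001,0,0],[-0.0013,0,0]], "dr": [[0,0,0],[0,0,0],[0,0,0]]}}

```text
time: 5.28
tool_pos: [0.5736, -0.0701, 0.1625]
tool_rot: [-3.14, -0.001, 1.504]
contact_force: [-4.9, 3.4, 3.5]
opening: 0.0441
grip_force: 10.0
```

Call:
{"op": "arm_command", "data": {"fingers": [0.2,0.2,0.2], "travel": [[-0.0004,0,0],[-0.0008,0,0],[-0.001,0,0]], "dr": [[0,0,0],[0,0,0],[0,0,0]]}}

```text
time: 5.53
tool_pos: [0.5736, -0.0702, 0.1624]
tool_rot: [-3.14, -0.002, 1.504]
contact_force: [-4.2, 6.3, 3.0]
opening: 0.0437
grip_force: 10.0
```

Call:
{"op": "arm_command", "data": {"fingers": [0.2,0.2,0.2], "travel": [[0,0,0],[0,0,0],[0,0,0]], "dr": [[0,0,0],[0,0,0],[0,0,0]]}}

```text
time: 5.78
tool_pos: [0.5736, -0.0701, 0.1625]
tool_rot: [-3.14, -0.002, 1.504]
contact_force: [-3.9, 7.2, 3.1]
opening: 0.0441
grip_force: 10.0
```

Call:
{"op": "arm_command", "data": {"fingers": [0,-0.4,-1,-1,-1,-1], "travel": [[0,0,0],[0,0,0],[0,0,0],[0,0,0],[0,0,0],[0,0,0]], "dr": [[0,0,0],[0,0,0],[0,0,0],[0,0,0],[0,0,0],[0,0,0]]}}

```text
time: 6.28
tool_pos: [0.5744, -0.0714, 0.1625]
tool_rot: [3.141, 0.0, 1.504]
contact_force: [-0.3, -0.2, -0.8]
opening: 0.0748
grip_force: 0.0
```

Call:
{"op": "arm_command", "data": {"fingers": [-1,-1,-1,-1,-1,-1], "travel": [[0,0,-0.02],[0,0,-0.05],[0,0,-0.09],[0,0,-0.13],[0,0,-0.13],[0,0,-0.13]], "dr": [[0,0,0],[0,0,0],[0,0,0],[0,0,0],[0,0,0],[0,0,0]]}}

```text
time: 6.78
tool_pos: [0.5753, -0.0715, 0.2953]
tool_rot: [3.136, 0.001, 1.504]
contact_force: [-0.0, 0.3, -0.4]
opening: 0.092
grip_force: 0.0
```

```bash
python3 - <<'E'
from h import *
s=observe();print(s['time'],s['tool_pos'],L(s['tool_pos']),s['qpos'])
g=np.array([-.0926,-.08,.076]);ax=np.array([-.5736,0,.8192])
for a in(-30,30):
    print(a,plan(W(g+ax*.12),knob(a)),W(g+ax*.12))
c=read_camera('scene');cv2.imwrite('pics/s3.png',cv2.resize(c['color'][120:240,190:310],None,fx=5,fy=5,interpolation=cv2.INTER_CUBIC))
E
```

```text
6.7833 [ 0.57531874 -0.07147135  0.29528085] [0.03117423 0.04811844 0.29528085] [-2.55765794e-01  4.09994941e-01  1.28344997e+00  4.78993130e-06
  1.44196117e+00 -1.89258479e-01]
-30 (array([-0.1279, -0.1934,  0.12  ]), array([-33.86,  -9.01, -29.03])) [ 0.37458483 -0.18643826  0.174304  ]
30 (array([-0.1279, -0.1934,  0.12  ]), array([-33.83,   9.13,  29.11])) [ 0.37458483 -0.18643826  0.174304  ]
```

View pics/s3.png

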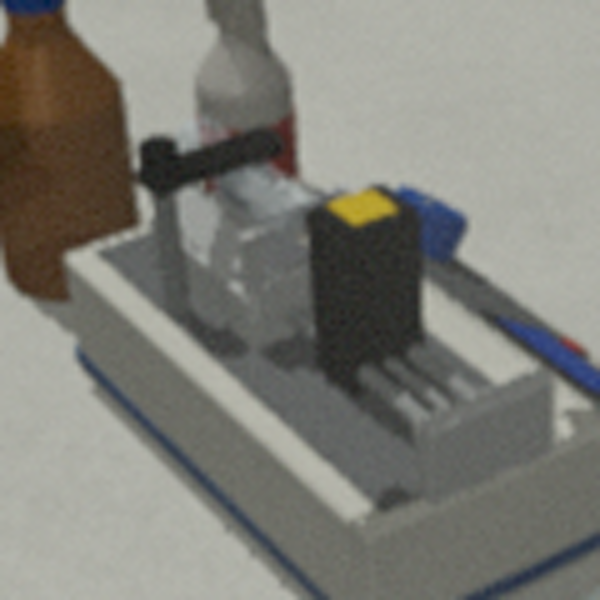

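Call:
{"op": "arm_command", "data": {"fingers": [-1,-1,-1,-1,-1,-1,-1,-1], "travel": [[-0.02,-0.03,0],[-0.04,-0.06,0],[-0.06,-0.092,0],[-0.08,-0.125,0.01],[-0.1,-0.155,0.03],[-0.12,-0.18,0.055],[-0.128,-0.193,0.09],[-0.128,-0.193,0.12]], "dr": [[-4.23,-1.13,-3.63],[-8.46,-2.25,-7.26],[-12.7,-3.38,-10.9],[-16.9,-4.5,-14.5],[-21.2,-5.6,-18.1],[-25.4,-6.8,-21.8],[-29.6,-7.9,-25.4],[-33.86,-9.01,-29.03]]}}

```text
time: 7.5
tool_pos: [0.3966, -0.1693, 0.2255]
tool_rot: [2.693, 0.192, 1.886]
contact_force: [0.0, 0.1, 0.6]
opening: 0.0919
grip_force: 0.0
```

```bash
cat > k.py <<'E'
from h import *
import sys
s=observe();print(s['time'],s['tool_pos'],s['contact_force'],s['qpos'])
g=np.array([-.0926,-.08,.076]);ax=np.array([-.5736,0,.8192])
for d in(.12,.06,0): print(d,plan(W(g+ax*d),knob(float(sys.argv[1]))))
E
python3 k.py -30
```

```text
7.5 [ 0.39656871 -0.16929842  0.22554415] [0.03614264 0.1142389  0.61330992] [-0.81302993 -0.01042498  2.13386847  0.50677115  0.71558511 -1.50846692]
0.12 (array([ 0.0005, -0.0462,  0.0356]), array([-6.33, -3.39, -5.6 ]))
0.06 (array([-0.0027, -0.0395,  0.0951]), array([-6.33, -3.39, -5.6 ]))
0 (array([-0.0059, -0.0327,  0.1546]), array([-6.33, -3.39, -5.6 ]))
```

Call:
{"op": "arm_command", "data": {"fingers": [-1,-1,-1,-1], "travel": [[0,-0.023,0.018],[0,-0.046,0.036],[0,-0.046,0.036],[0,-0.046,0.036]], "dr": [[-6.33,-3.39,-5.6],[-6.33,-3.39,-5.6],[-6.33,-3.39,-5.6],[-6.33,-3.39,-5.6]]}}

```text
time: 7.83
tool_pos: [0.3758, -0.1864, 0.1738]
tool_rot: [2.598, 0.289, 1.946]
contact_force: [0.4, -0.3, -0.5]
opening: 0.0917
grip_force: 0.0
```

```bash
python3 k.py -30
```

```text
7.8333 [ 0.37578395 -0.18637974  0.17383936] [ 0.39537408 -0.31551904 -0.53752077] [-0.99477883  0.06502225  2.32334016  0.97407865  0.58754679 -2.2402472 ]
0.12 (array([ 0.0002, -0.0007, -0.0011]), array([-0.06, -0.11, -0.04]))
0.06 (array([ 0.0001, -0.0006,  0.0589]), array([-0.06, -0.11, -0.04]))
0 (array([ 0.    , -0.0006,  0.1189]), array([-0.06, -0.11, -0.04]))
```

Call:
{"op": "arm_command", "data": {"fingers": [-1,-1,-1,-1,-1,-1], "travel": [[0,-0.0005,0.025],[0,-0.0005,0.05],[0,-0.0005,0.075],[0,-0.0005,0.095],[0,-0.0005,0.1],[0,-0.0005,0.1]], "dr": [[0,0,0],[0,0,0],[0,0,0],[0,0,0],[0,0,0],[0,0,0]]}}

```text
time: 8.33
tool_pos: [0.4329, -0.1893, 0.0907]
tool_rot: [2.6, 0.284, 1.947]
contact_force: [0.5, 0.3, -0.7]
opening: 0.092
grip_force: 0.0
```

```bash
python3 k.py -30; python3 - <<'E'
from h import *
c=read_camera('top');cv2.imwrite('pics/t4.png',cv2.resize(c['color'][180:300,300:450],None,fx=5,fy=5,interpolation=cv2.INTER_CUBIC))
E
```

```text
8.3333 [ 0.43290725 -0.18931457  0.09074028] [ 0.4866115   0.26706119 -0.65267889] [-0.84078796  0.36094399  2.31142819  1.54128578  0.41253608 -2.73838427]
0.12 (array([-0.0003, -0.0007, -0.1019]), array([-0.16, -0.39, -0.12]))
0.06 (array([-0.0007, -0.0005, -0.0419]), array([-0.16, -0.39, -0.12]))
0 (array([-0.0011, -0.0004,  0.0181]), array([-0.16, -0.39, -0.12]))
```

View pics/t4.png

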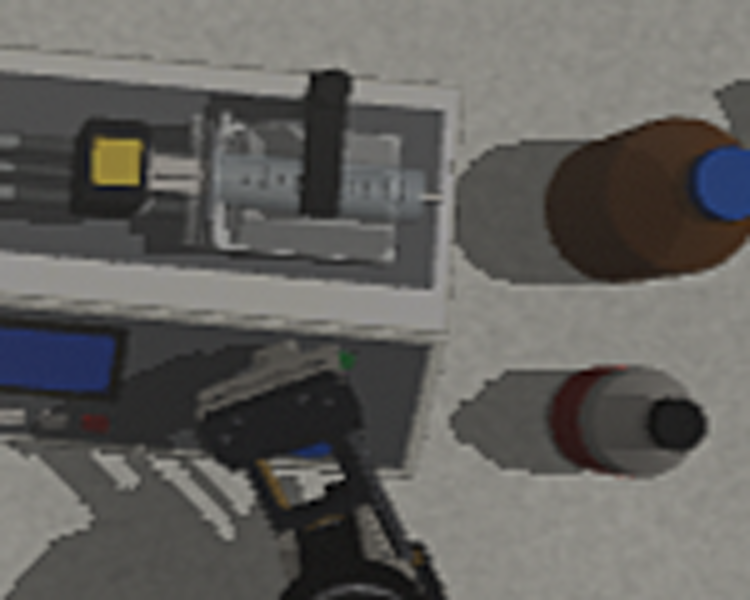

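Call:
{"op": "arm_command", "data": {"fingers": [-1,-1,-1,-1], "travel": [[-0.0005,0,0.008],[-0.0008,0,0.015],[-0.0008,0,0.0165],[-0.0008,0,0.0165]], "dr": [[0,-0.2,0],[0,-0.3,0],[0,-0.3,0],[0,-0.3,0]]}}

```text
time: 8.72
tool_pos: [0.4432, -0.1918, 0.0802]
tool_rot: [2.596, 0.294, 1.944]
contact_force: [-0.2, -0.7, 0.5]
opening: 0.0918
grip_force: 0.0
```

```bash
python3 k.py -30
```

```text
8.7167 [ 0.44315651 -0.19181422  0.08015071] [-0.22714385 -0.70127296  0.50478194] [-0.82050779  0.40199567  2.30306345  1.6619036   0.40333505 -2.84714965]
0.12 (array([ 0.0014, -0.0017, -0.1166]), array([-0.03,  0.2 , -0.02]))
0.06 (array([ 0.0017, -0.0017, -0.0566]), array([-0.03,  0.2 , -0.02]))
0 (array([ 0.0019, -0.0016,  0.0034]), array([-0.03,  0.2 , -0.02]))
```

Call:
{"op": "arm_command", "data": {"fingers": [-1,-1,0.3,0.3,0.3,0.3,0.3,0.3], "travel": [[0.0012,-0.001,0.002],[0.0012,-0.001,0.002],[0.0012,-0.001,0.002],[0.0012,-0.001,0.002],[0.0012,-0.001,0.002],[0.0012,-0.001,0.002],[0.0012,-0.001,0.002],[0.0012,-0.001,0.002]], "dr": [[0,0,0],[0,0,0],[0,0,0],[0,0,0],[0,0,0],[0,0,0],[0,0,0],[0,0,0]], "squeeze": 30}}

```text
time: 9.38
tool_pos: [0.4437, -0.1916, 0.0778]
tool_rot: [2.596, 0.295, 1.944]
contact_force: [1.0, 0.1, 0.4]
opening: 0.0566
grip_force: 0.0
```

```bash
python3 k.py -30
```

```text
9.3833 [ 0.44368138 -0.19156544  0.07784245] [0.95821903 0.11455272 0.43760166] [-0.81897024  0.40912266  2.30495446  1.68701304  0.40398591 -2.87304967]
0.12 (array([ 0.0006, -0.001 , -0.1188]), array([0.01, 0.25, 0.01]))
0.06 (array([ 0.0009, -0.001 , -0.0588]), array([0.01, 0.25, 0.01]))
0 (array([ 0.0012, -0.001 ,  0.0012]), array([0.01, 0.25, 0.01]))
```

Still closing; finish the grip, then check.

Call:
{"op": "arm_command", "data": {"fingers": [0.4,0.4,0.4,0.4], "travel": [[0.0008,-0.0005,0],[0.0008,-0.0005,0],[0.0008,-0.0005,0],[0.0008,-0.0005,0]], "dr": [[0,0,0],[0,0,0],[0,0,0],[0,0,0]]}}

```text
time: 9.72
tool_pos: [0.4426, -0.1911, 0.077]
tool_rot: [2.597, 0.294, 1.943]
contact_force: [-3.4, -2.1, 0.6]
opening: 0.0433
grip_force: 30.0
```

Call:
{"op": "arm_command", "data": {"fingers": [0.4,0.4,0.4,0.4,0.4,0.4,0.4,0.4], "travel": [[0,0,0],[0,0,0],[0,0,0],[0,0,0],[0,0,0],[0,0,0],[0,0,0],[0,0,0]], "dr": [[0,0,4],[0,0,8],[0,0,12],[0,0,16],[0,0,20],[0,0,24],[0,0,28],[0,0,32]]}}

```text
time: 10.38
tool_pos: [0.4421, -0.1913, 0.0767]
tool_rot: [2.531, -0.018, 1.47]
contact_force: [-4.9, -1.6, -2.4]
opening: 0.0436
grip_force: 30.0
```

```bash
python3 k.py 30; python3 -c "
from h import *
print(observe()['torque'],observe()['contact_force'],observe()['grip_force'])"
```

```text
10.3833 [ 0.442113   -0.1912612   0.07673278] [-4.94487677 -1.63023819 -2.35388988] [-0.8200139   0.41010855  2.30833491  1.69345978  0.4025708  -2.31897641]
0.12 (array([-0.0002,  0.0005, -0.1188]), array([ 0.07,  0.26, 27.78]))
0.06 (array([ 0.    ,  0.0005, -0.0588]), array([ 0.07,  0.26, 27.78]))
0 (array([0.0003, 0.0005, 0.0012]), array([ 0.07,  0.26, 27.78]))
[-0.32334521  1.26775448 -0.19467719] [-4.94487677 -1.63023819 -2.35388988] 29.995925724506378
```

Call:
{"op": "arm_command", "data": {"fingers": [0.4,0.4,0.4,0.4,0.4,0.4,0.4,0.4], "travel": [[0,0,0],[0,0,0],[0,0,0],[0,0,0],[0,0,0],[0,0,0],[0,0,0],[0,0,0]], "dr": [[0,0,4],[0,0,8],[0,0,12],[0,0,16],[0,0,20],[0,0,24],[0,0,27],[0,0,29]]}}

```text
time: 11.05
tool_pos: [0.4418, -0.1911, 0.0765]
tool_rot: [2.601, -0.298, 1.042]
contact_force: [-7.6, -2.6, -0.3]
opening: 0.0437
grip_force: 30.0
```

Call:
{"op": "arm_command", "data": {"fingers": [0.4,0.1,-0.3,-1,-1,-1,-1,-1], "travel": [[0,0,0],[0,0,0],[0,0,0],[0,0,0],[0,0,0],[0,0,0],[0,0,0],[0,0,0]], "dr": [[0,0,0],[0,0,0],[0,0,0],[0,0,0],[0,0,0],[0,0,0],[0,0,0],[0,0,0]]}}

```text
time: 11.72
tool_pos: [0.4432, -0.1911, 0.0774]
tool_rot: [2.597, -0.298, 1.046]
contact_force: [-0.0, -0.9, -0.3]
opening: 0.0787
grip_force: 0.0
```

```bash
python3 k.py 30
```

```text
11.7167 [ 0.4431784  -0.19109367  0.07744904] [-0.04009439 -0.94126506 -0.29828434] [-0.81932802  0.40973458  2.30723493  1.69392916  0.40475561 -1.81620429]
0.12 (array([-0.0006, -0.0002, -0.1188]), array([ 0.24,  0.1 , -0.99]))
0.06 (array([-0.0004, -0.0004, -0.0588]), array([ 0.24,  0.1 , -0.99]))
0 (array([-0.0003, -0.0007,  0.0012]), array([ 0.24,  0.1 , -0.99]))
```

Retract along the knob axis, well back, and look.

Call:
{"op": "arm_command", "data": {"fingers": [-1,-1,-1,-1,-1,-1,-1,-1], "travel": [[0,0,-0.005],[0,0,-0.02],[0,0,-0.045],[0,0,-0.075],[0,0,-0.105],[0,0,-0.13],[0,0,-0.13],[0,0,-0.13]], "dr": [[0,0,0],[0,0,0],[0,0,0],[0,0,0],[0,0,0],[0,0,0],[0,0,0],[0,0,0]]}}

```text
time: 12.38
tool_pos: [0.3685, -0.1863, 0.1848]
tool_rot: [2.594, -0.296, 1.046]
contact_force: [-0.1, -0.3, -0.9]
opening: 0.0919
grip_force: 0.0
```

```bash
python3 - <<'E'
from h import *
c=read_camera('top');s=observe();print(s['time'],s['tool_pos'],s['contact_force'])
cv2.imwrite('pics/t5.png',cv2.convertScaleAbs(cv2.resize(c['color'][180:300,265:415],None,fx=5,fy=5,interpolation=cv2.INTER_CUBIC),alpha=1.3))
c0=dict(np.load('top0.npz'))
for d in (c0,c):
    Q=L(pts(d).reshape(-1,3)).reshape(420,560,3)
    k=blob(d,(20,120,100),(35,255,255),(270,180,400,280));v,u=np.nonzero(k);print("yellow y",L(ray(d,u.mean(),v.mean(),.181)))
    # first axis column right of block rising above 140
    m=(abs(Q[...,0]-.03)<.008)&(Q[...,2]>.135)&(Q[...,2]<.17)&(Q[...,1]<.06)&(Q[...,1]>-.05);print("plunger left edge",np.sort(Q[m][:,1])[-5:])
E
```

```text
12.4333 [ 0.36858968 -0.18593516  0.18386229] [-0.84345241 -0.27730931 -0.98010358]
yellow y [0.0299249  0.10369997 0.181     ]
plunger left edge [0.03095065 0.03112087 0.031147   0.03126128 0.03157773]
yellow y [0.02965744 0.04841664 0.181     ]
plunger left edge [0.02770548 0.02789887 0.0284531  0.02853867 0.02868999]
```

View pics/t5.png

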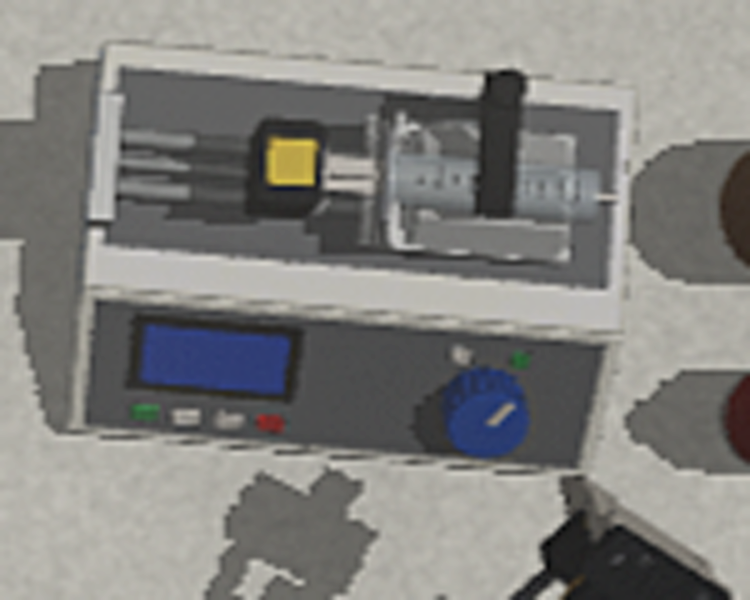

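The pointer at (500,413) aims at the green mark, the pusher face (y = 31.4 mm) meets the thumb rest where it stood (about 31.3 mm), and the gripper is clear.

```bash
python3 -c "
from cell import *
print(hand_in())"
```

```text
the job is handed in; nothing more can be done
None
```

I slid the pusher up to the thumb rest without any sign of the plunger moving, clicked the drive knob over to the green mark, left the bottles and flask untouched, and handed the job in at about 12.5 s. The hand-in returned no verdict.

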